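# Drive the wedge of a planing jig tight

### The job

The block in the planing jig is loose. Take the mallet by its handle and drive the wedge in with two or more light taps on its thick end, drawing the mallet back after each, until the wedge stops advancing and clamps the block tight; tap gently and do not force it once it is tight, or it splits. Touch the wedge only with the mallet, then lay the mallet down flat on the bench beside the jig and leave the other tools where they are.

Things in the scene. Friction and masses are not known exactly. Their poses are not given: they have to be found in the camera images.
- mallet: Wooden mallet, 0.5 kg, lying on the bench, handle towards the robot. Origin: underside, middle of its 307 mm length; +x along the handle to its free end, z up. Head: block x -154 to -85, y -62 to 62, z 0 to 62 mm; its two striking faces are the ends at y = +62 and -62. Handle: 26 mm wide (y), z 0 to 34, x -85 to 154 mm. Centre of mass near x = -76 mm
- mallet_head (a point): centre of the mallet's head: 120 mm from the mallet's origin along its own -x, 31 mm above its underside
- wedge: Loose pale wooden wedge, 200 mm long, 26 high, 18 wide at the thin and 38 at the thick end (taper 1 in 10), lying on the 18 mm jig base between block and sloped cleat; driven along its own -y. Origin: mid length, underside; +y to the thick end (left), +x to the block, z up. It starts 15 to 60 mm short of tight, differently each time: the stop must be felt
- wedge_butt (a point): centre of the wedge's thick end face (37 x 26 mm), the face to tap; 100 mm from the wedge's origin along its +y, 31 mm above the bench. Even when tight it stands 30 mm or more out past block and cleat. Slow taps (about 0.05 m/s, 0.1 at most) that build up 5 to 20 N on the tool seat it; a blow at 0.2 m/s, or pushing on once it is tight, splits it (over 60 N)
- jig: Planing jig fixed to the bench: plywood base 18 mm thick, x -75 to 110, y -105 to 95 mm, with wooden strips up to 44 mm high: sloped cleat on the robot's side, end stop at the right (-y), fence on the far side, whose place differs by a few mm each time. Origin: on the bench top; +y along the wedge to its thick end, +x away from the robot. Cleat and block end near y = 70 mm
- work_block: Pale wooden block 75 x 140 x 32 mm lying loose on the jig base between wedge and fence, against which it is to be clamped. Origin: centre of its underside; y along its 140 mm
- plane: bystander: wooden smoothing plane, 63 x 221 x 118 mm, left, beyond the mallet. Origin: centre of its underside
- chisel: bystander: chisel, 29 x 270 x 29 mm, beyond the jig to the left. Origin: centre of its underside
- sander: bystander: cork sanding block, 66 x 112 x 34 mm, right of the jig. Origin: centre of its underside
- mallet_grip (a point): where to grip the mallet: on the handle close to the head, 52 mm from the mallet's origin along its -x, 20 mm above its underside. Grip across the 26 mm width, firmly (40 N or more), or the mallet twists in the fingers when it strikes
Things that resemble listed ones, but are neither listed nor needed, are in the scene too. What is shaped like the work_block but orange is not meant.

How it is judged:
By the outcome, as a careful person would: the job done as asked, in the order asked, and still so for the second after the job is handed in, with the robot touching nothing.
It also fails if it takes over 64 s, if anything falls off the work surface, if the arm or the gripper's body presses on something with over 40 N, if the wrist force passes 120 N, or if a joint passes its speed limit or range.

### The arm

A 6-joint arm with a two-finger parallel gripper is mounted at the origin on a cart in front of the work surface, level with it; the furniture and walls round the work are solid. World frame = base frame: x ahead of the robot, y to its left, z up, the work surface at z = 0. Lengths are in m, angles in rad, forces in N, time in s.
With the tool pointing down it reaches from about 0.35 to 0.775 m from the base axis. Payload 7.3 kg.
Tool frame: the origin (TCP) lies at the very end of the fingers, on their centre line; the grasp point (between the pads) lies 19 mm behind it (env.grip_depth is the distance from the TCP to the grasp point, in m); z points along the fingers, y is the line along which they close (so a half turn about z gives the same grasp; the last joint's range is limited). The gripper opens to 92 mm and grips with 3 to 60 N. Pads are 19 mm wide; open, the fingers measure 130 mm over their backs; the gripper's body (75 mm by 190 mm) begins 47 mm behind the grasp point.
Start: joints at [1.14, 0.342, 1.524, -0, 1.275, -0.146], TCP at [0.147, 0.504, 0.194] pointing down, gripper open.
Joint ranges: [-2.53, 2.53], [-0.77, 2.02], [0.04, 2.7], [-1, 4.14], [0.28, 2.66], [-3.11, 3.11]. Speed limits (rad/s): [2.57, 2.57, 3.14, 3.14, 3.14, 3.14].

### API

Orientations are given as [roll, pitch, yaw] about the fixed x, y, z axes, in that order (R = Rz(yaw) Ry(pitch) Rx(roll)).
In Python, from cell import monitor, viewer, env gives the robot as it stands.
- The arm moves only by the shell command python3 -m creep 'ROWS' [FORCE]. ROWS is JSON, a list of rows, each a list of 7 numbers: the opening, from 0 (shut) to 1 (fully open), then the shift along the tool's x, y, z in m, then the turn, a rotation vector about the tool's x, y, z in degrees. A call has 1 to 20 rows; each row is the pose to reach, as a shift and turn from the pose commanded when the call began, along the tool's axes at that moment; what a row does not reach only later rows make up. A row lasts 1/10 s, in which the tool goes at most 50 mm and 8.59 degrees, less where a joint would pass 70% of its speed; a pose out of reach is approached as far as the arm can. A call with a gripper value outside its range is refused whole. The fingers move at their own pace and stop on an object; FORCE is the grip in N (left out, the last holds). Time passes only in rows, so rows that repeat a pose let the fingers close. It gives the time, the measured TCP pose, the force, the opening and the grip force at its end, in the units of the state.
- monitor.sense(): the state, without advancing time (a new reading comes with each control period).
- viewer.camera(name): name is "side" or "top" or "wrist"; returns (picture, depth): 384x512x3 uint8, red, green, blue; 384x512 float32, m along the optical axis (not along the pixel's ray), 0 where there is no reading.
- viewer.calibration(name): a dict with "fov_y" (degrees; the focal length in pixels is half the picture's height over the tangent of half this angle, whatever the lens; pixels are square), "cx", "cy" (the principal point, pixels), "dist" ([k1, k2, p1, p2, k3] as OpenCV has them; the pictures are not rectified), "cam_to_world" (4x4, takes a point from camera to world coordinates). Camera axes: x right, y up, looking along -z (the intrinsics and any distortion apply to the point x, -y, -z); pixel columns grow to the right and rows downward; lengths in m; the calibration is good to about 2 mm. A picture is of the moment at which its call begins: read the wrist's pose just before it. calibration takes no time and is no camera call; for the wrist camera it gives the pose at the moment of the call.
- env.finish_job(): hands the job in; it is judged then, once.
The state is a dict: "time_s": time; "qpos": joint angles; "joint_vel": joint speeds; "effort": joint torques, N m; "position": TCP position; "ee_rot": TCP orientation; "ft_force": force on the tool from outside, world axes, zero at the start; "torque": the same for the moment, N m; "grip_width": finger opening in m; "grasp_force": force on a finger pad.
Only numpy, scipy, OpenCV 4.12 (cv2) and the standard library are available. Lean on these libraries where they do the work, as an engineer would, in place of code of your own. Each camera call takes 0.05 s, during which the arm holds its last target. There are 200 camera calls.

## Working session

There is one attempt and no reset: what is moved stays moved. The work goes in short steps, Python scripts to look and compute and a shell command to move; the robot and the scene stay as the last step left them, time stands still between calls to the robot, and variables do not carry over. Pictures are saved under pics/ and viewed, at most 12 in all, crops included, and the job is handed in when it is done.

```bash
ls; mkdir -p pics; cat > h.py <<'E'
import numpy as np,cv2
from cell import monitor,viewer,env
def K(n,h=384):
    c=viewer.calibration(n);f=h/2/np.tan(np.radians(c["fov_y"])/2)
    return np.array([[f,0,c["cx"]],[0,f,c["cy"]],[0,0,1.]]),np.array(c["dist"],float),np.array(c["cam_to_world"])
def rays(n,uv,cal=None):
    k,d,T=cal or K(n)
    p=cv2.undistortPoints(np.array(uv,float).reshape(-1,1,2),k,d).reshape(-1,2)
    D=np.c_[p[:,0],-p[:,1],-np.ones(len(p))]@T[:3,:3].T
    return T[:3,3],D
def onplane(n,uv,z,cal=None):
    o,D=rays(n,uv,cal);return o+D*((z-o[2])/D[:,2])[:,None]
def depthpts(n,uv,dep,cal=None):
    o,D=rays(n,uv,cal);uv=np.array(uv).astype(int).reshape(-1,2)
    return o+D*dep[uv[:,1],uv[:,0]][:,None]
def save(n,tag):
    im,d=viewer.camera(n);cv2.imwrite(f"pics/{tag}.png",im[:,:,::-1]);np.save(f"/tmp/{tag}.npy",d);return im,d
E
python3 - <<'E'
from h import *
a,_=save("top","top0");b,_=save("side","side0")
s=monitor.sense();print(s);print(K("top"),K("side"))
E
```

```text
pics
{'time_s': 0.1, 'qpos': array([ 1.14001868e+00,  3.42631486e-01,  1.52489915e+00, -9.10371476e-06,
        1.27540432e+00, -1.46048126e-01]), 'joint_vel': array([ 0.0005571 , -0.00189965, -0.00242606,  0.00054117,  0.00119355,
       -0.00022192]), 'effort': array([ 1.03821516e-03, -4.32001376e+01, -2.44699162e+01,  7.18210987e-02,
        5.25767030e-02, -5.00266879e-05]), 'position': array([0.14730935, 0.50349526, 0.19383348]), 'ee_rot': array([-3.14026337e+00, -1.86732060e-04,  2.85686566e+00]), 'ft_force': array([-0.08910524, -0.15249579, -0.79192476]), 'torque': array([ 0.01101696,  0.01151937, -0.03001261]), 'grasp_force': 0.0, 'grip_width': 0.09199434144382868}
(array([[399.35155392,   0.        , 259.76717606],
       [  0.        , 399.35155392, 190.19448477],
       [  0.        ,   0.        ,   1.        ]]), array([-0.08066805,  0.        ,  0.        ,  0.        ,  0.        ]), array([[-0.00741075,  0.98899963, -0.14773221,  0.42117349],
       [-0.9998879 , -0.009251  , -0.01177344, -0.10814996],
       [-0.0130106 ,  0.1476284 ,  0.98895732,  1.25230775],
       [ 0.        ,  0.        ,  0.        ,  1.        ]])) (array([[458.47158233,   0.        , 255.798109  ],
       [  0.        , 458.47158233, 194.57271446],
       [  0.        ,   0.        ,   1.        ]]), array([0.04446324, 0.        , 0.        , 0.        , 0.        ]), array([[ 8.64604861e-01,  1.76989922e-01, -4.70247810e-01,
        -1.72276581e-01],
       [-5.02452399e-01,  3.04281045e-01, -8.09292674e-01,
        -1.42859760e+00],
       [-1.49152339e-04,  9.35995520e-01,  3.52011882e-01,
         6.50993937e-01],
       [ 0.00000000e+00,  0.00000000e+00,  0.00000000e+00,
         1.00000000e+00]]))
```

View pics/top0.png

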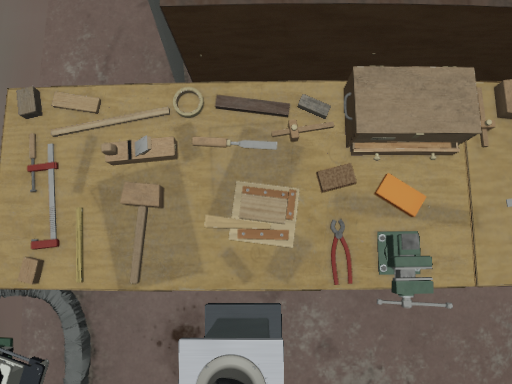

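View pics/side0.png

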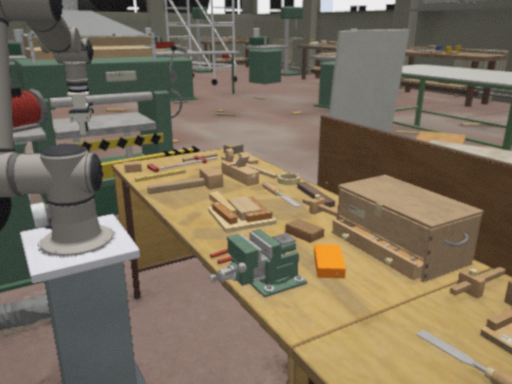

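The top view shows the mallet, with its head at (141,195) and its handle down to (135,283). The jig is at (265,213), with the wedge running from its thick end at (206,222) to about (290,230). The vise, the clamps and the orange block at (400,195) are not wanted. I'll enlarge to confirm.

```bash
python3 - <<'E'
from h import *
im=cv2.imread("pics/top0.png");d=np.load("/tmp/top0.npy")
c=im[170:290,105:310];cv2.imwrite("pics/crop0.png",cv2.resize(c,None,fx=3.9,fy=3.9,interpolation=cv2.INTER_CUBIC))
for n,p in dict(head=(141,192),handle=(140,230),handle2=(136,270),wedge=(225,223),wb=(209,222),block=(262,208),cleat=(262,234),fence=(270,192),bench=(180,230)).items(): print(n,depthpts("top",[p],d).round(4))
E
```

```text
head [[0.5965 0.2671 0.0643]]
handle [[0.4829 0.2761 0.0328]]
handle2 [[0.3613 0.285  0.0324]]
wedge [[0.5021 0.0122 0.0452]]
wb [[0.5056 0.0611 0.0435]]
block [[ 0.546  -0.1002  0.0522]]
cleat [[ 0.4681 -0.0995  0.0468]]
fence [[ 0.5957 -0.125   0.0447]]
bench [[0.4838 0.1576 0.0048]]
```

View pics/crop0.png

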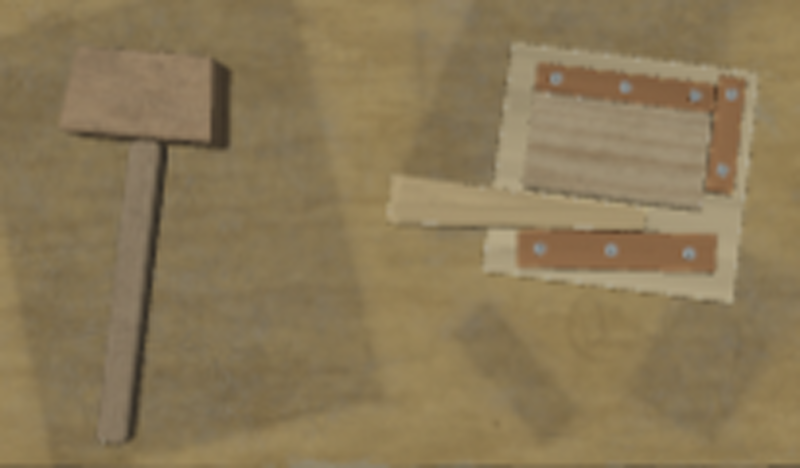

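The crop confirms one mallet: the head centre is at crop (140,95) and the handle runs to (115,440). The pale wedge's thick end is at crop (391,198) and its tip at (646,222). It lies between the block and the cleat. The small tool at full-image (293,130) is not the described mallet. Its head is much smaller.

```bash
python3 - <<'E'
from h import *
f=lambda z,*p: onplane("top",[(105+u/3.9-.37,170+v/3.9-.37) for u,v in p],z)
A=f(.062,(80,48),(212,58),(210,143),(63,130));H=f(.034,(132,140),(160,145),(98,440),(130,442))
W=f(.044,(395,175),(388,225),(648,212),(645,231));B=f(.018,(514,43),(755,72),(733,302),(484,270));F=f(.044,(538,62),(714,85),(714,109),(538,90));L=f(.05,(528,97),(712,112),(703,207),(525,186))
for n,P in dict(head=A,handle=H,wedge=W,base=B,fence=F,block=L).items(): print(n,P[:,:2].round(4).tolist(),P.mean(0).round(4))
h=(H[0]+H[1])/2;e=(H[2]+H[3])/2;d=e-h
print("handle yaw",np.degrees(np.arctan2(d[1],d[0])),"len",np.linalg.norm(d))
ang=lambda a,b:np.degrees(np.arctan2(*(b-a)[[1,0]]))
print("jigdirs",ang(B[1],B[0]),ang(B[2],B[3]),ang(F[1],F[0]),ang(L[1],L[0]),ang(L[2],L[3]),"wedge edges",ang(W[2],W[0]),ang(W[3],W[1]),"butt",(W[0]+W[1])/2)
E
```

```text
head [[0.6284, 0.3186], [0.6194, 0.2129], [0.5526, 0.2125], [0.5636, 0.3294]] [0.591  0.2683 0.062 ]
handle [[0.5586, 0.2831], [0.5544, 0.2603], [0.3239, 0.3028], [0.3225, 0.2774]] [0.4399 0.2809 0.034 ]
wedge [[0.5284, 0.0707], [0.4895, 0.0757], [0.4981, -0.1263], [0.4834, -0.1238]] [ 0.4999 -0.0259  0.044 ]
base [[0.6365, -0.0204], [0.6111, -0.2137], [0.4285, -0.1927], [0.455, 0.0032]] [ 0.5328 -0.1059  0.018 ]
fence [[0.6166, -0.0412], [0.5971, -0.1791], [0.5781, -0.1788], [0.5944, -0.0411]] [ 0.5966 -0.1101  0.044 ]
block [[0.5881, -0.0336], [0.575, -0.1769], [0.5012, -0.1687], [0.5186, -0.0313]] [ 0.5457 -0.1026  0.05  ]
handle yaw 175.49367782559932 len 0.23399014538879762
jigdirs 82.50216051793991 82.27876389364732 81.92920172794759 84.77333553164183 82.78266845363738 wedge edges 81.24560510090403 88.25227491589999 butt [0.50897259 0.07317612 0.044     ]
```

```bash
python3 -m creep '[[1,-0.1,-0.027,0,0,0,-3],[1,-0.2,-0.054,0,0,0,-6],[1,-0.3,-0.08,0,0,0,-9],[1,-0.428,-0.114,0.04,0,0,-11.8],[1,-0.428,-0.114,0.06,0,0,-11.8],[1,-0.428,-0.114,0.07,0,0,-11.8],[1,-0.428,-0.114,0.07,0,0,-11.8],[1,-0.428,-0.114,0.07,0,0,-11.8],[1,-0.428,-0.114,0.07,0,0,-11.8],[1,-0.428,-0.114,0.07,0,0,-11.8],[1,-0.428,-0.114,0.07,0,0,-11.8],[1,-0.428,-0.114,0.07,0,0,-11.8],[1,-0.428,-0.114,0.07,0,0,-11.8]]'
python3 - <<'E'
from h import *
s=monitor.sense();print(s["position"],np.degrees(s["ee_rot"]));c=K("wrist");np.savez("/tmp/w1",k=c[0],d=c[1],T=c[2]);save("wrist","w1");print(c[2].round(3))
E
```

```text
time_s: 1.4
position: [0.5252, 0.2754, 0.1251]
ee_rot: [3.141, 0.0, 3.065]
ft_force: [0.0, 0.0, 0.1]
grip_width: 0.092
grasp_force: 0.0
[0.52518678 0.27539249 0.12505164] [1.79971081e+02 2.11566979e-02 1.75588884e+02]
[[ 0.076 -0.958 -0.276  0.451]
 [ 0.997  0.074  0.02   0.28 ]
 [ 0.001 -0.277  0.961  0.315]
 [ 0.     0.     0.     1.   ]]
```

View pics/w1.png

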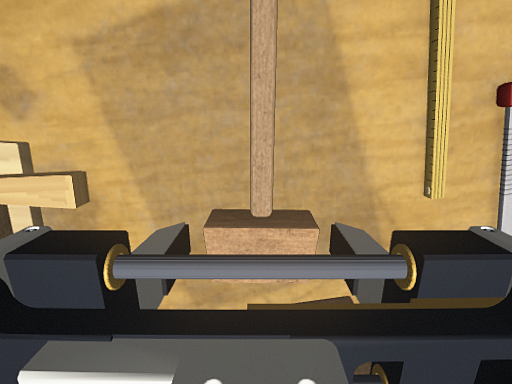

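The wrist view shows the handle from (263,0) to (261,216). The top near edge of the head runs from (205,228) to (318,228). The wedge butt is at about (80,190).

```bash
python3 - <<'E'
from h import *
z=np.load("/tmp/w1.npz");c=(z["k"],z["d"],z["T"]);d=np.load("/tmp/w1.npy")
P=lambda p,h:onplane("wrist",p,h,c)[:,:2].round(4).tolist()
print("handle e",P([(251,20),(277,20),(250,200),(273,200)],.034));print("junction",P([(261,216)],.034));print("headtop edge",P([(205,228),(319,228)],.062))
print("butt top",P([(73,174),(76,208)],.044),"depth",depthpts("wrist",[(66,190),(262,150),(262,240),(150,100)],d,c).round(4))
im=cv2.imread("pics/w1.png")[130:250,0:150];cv2.imwrite("pics/w1c.png",cv2.resize(im,None,fx=4,fy=4,interpolation=cv2.INTER_CUBIC))
# triangulate junction: top px vs wrist px
o1,D1=rays("wrist",[(261,216)],c);o2,D2=rays("top",[(105+146/3.9-.37,170+142/3.9-.37)])
s=np.linalg.lstsq(np.c_[D1[0],-D2[0]],o2-o1,rcond=None)[0];print("tri",o1+D1[0]*s[0],o2+D2[0]*s[1])
E
```

```text
handle e [[0.361, 0.2793], [0.3629, 0.3036], [0.5367, 0.2632], [0.5387, 0.2888]]
junction [[0.5566, 0.274]]
headtop edge [[0.5548, 0.2158], [0.5639, 0.3336]]
butt top [[0.4909, 0.0803], [0.5283, 0.0733]] depth [[0.5074 0.0679 0.044 ]
 [0.4828 0.2806 0.033 ]
 [0.5721 0.2737 0.0638]
 [0.4207 0.1589 0.0007]]
tri [0.55831541 0.27391962 0.0294783 ] [0.55744042 0.27322344 0.02916376]
```

View pics/w1c.png

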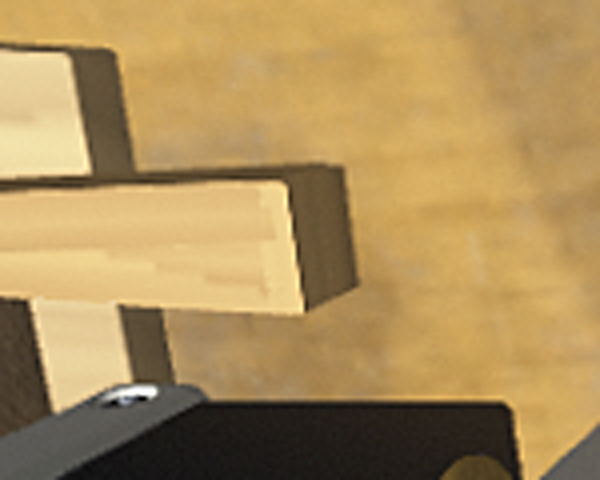

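```bash
python3 -m creep '[[1,0,0.001,0.04,0,0,0],[1,0,0.001,0.08,0,0,0],[1,0,0.001,0.1,0,0,0],[1,0,0.001,0.115,0,0,0],[1,0,0.001,0.121,0,0,0],[1,0,0.001,0.121,0,0,0],[0,0,0.001,0.121,0,0,0],[0,0,0.001,0.121,0,0,0],[0,0,0.001,0.121,0,0,0],[0,0,0.001,0.121,0,0,0],[0,0,0.001,0.121,0,0,0],[0,0,0.001,0.121,0,0,0],[0,0,0.001,0.121,0,0,0],[0,0,0.001,0.121,0,0,0],[0,0,0.001,0.121,0,0,0],[0,0,0.001,0.121,0,0,0]]' 60
```

```text
time_s: 3.05
position: [0.5263, 0.2752, 0.0034]
ee_rot: [3.142, -0.0, 3.063]
ft_force: [-0.6, 0.0, -0.5]
grip_width: 0.0163
grasp_force: 0.0
```

```bash
python3 - <<'E'
from h import *
save("wrist","w2");s=monitor.sense();print(s["grip_width"],s["grasp_force"],s["time_s"])
E
```

```text
0.012404035444100386 0.0 3.1
```

View pics/w2.png

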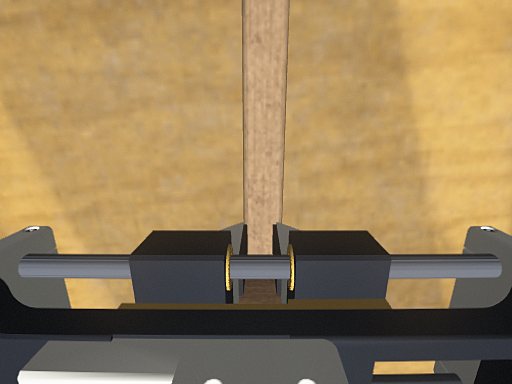

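The fingers are still closing on the handle at (245–283, 235). I'll let them finish.

```bash
python3 -m creep '[[0,0,0,0,0,0,0],[0,0,0,0,0,0,0],[0,0,0,0,0,0,0],[0,0,0,0,0,0,0],[0,0,0,0,0,0,0],[0,0,0,0,0,0,0]]' 60
```

```text
time_s: 3.7
position: [0.5263, 0.2752, 0.0034]
ee_rot: [3.141, 0.0, 3.063]
ft_force: [2.1, -0.6, -0.4]
grip_width: 0.0006
grasp_force: 0.0
```

```bash
python3 - <<'E'
from h import *
save("wrist","w3");s=monitor.sense();print(s["grip_width"],s["grasp_force"],s["time_s"])
E
```

```text
0.00027503723957355186 0.0 3.75
```

View pics/w3.png

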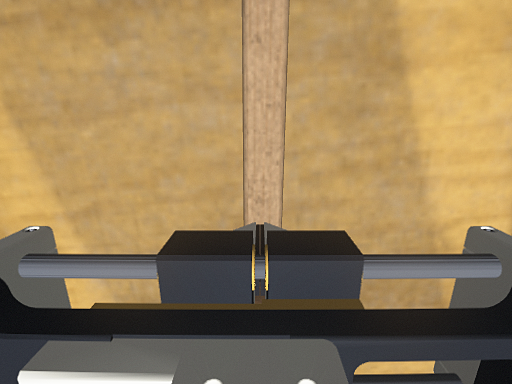

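The fingers are shut at (262,245) and the handle shows undisturbed beneath them, so they closed above it. I'll check with the depth image.

```bash
python3 - <<'E'
from h import *
d=np.load("/tmp/w3.npy");c=K("wrist")
print("cam",c[2][:3,3],monitor.sense()["position"],monitor.sense()["qpos"])
for n,p in dict(handle=(263,100),handle2=(263,190),near=(250,215),bench=(150,100),bench2=(150,210),f=(262,232),f2=(240,228),f3=(200,235),between=(260,290)).items(): print(n,d[p[1],p[0]],depthpts("wrist",[p],d,c).round(4))
dd=np.load("/tmp/w1.npy");print("w1 handle raw",dd[100,263],dd[100,150])
s,ds=save("side","s3");o=cv2.imread("pics/s3.png")[120:260,90:290];cv2.imwrite("pics/s3c.png",cv2.resize(o,None,fx=3.9,fy=3.9,interpolation=cv2.INTER_CUBIC))
E
```

```text
cam [0.45176727 0.28027751 0.19365673] [0.52629901 0.27520714 0.00343942] [ 3.52782378e-01  6.69570692e-01  1.54845020e+00  6.02954802e-05
  9.23544670e-01 -1.13922818e+00]
handle 0.14909726 [[0.4418 0.2831 0.0356]]
handle2 0.16532217 [[0.4947 0.2792 0.034 ]]
near 0.17212254 [[0.5114 0.2695 0.0319]]
bench 0.18201 [[0.4332 0.2057 0.0006]]
bench2 0.20492463 [[ 0.513   0.1901 -0.    ]]
f 0.15875602 [[0.5171 0.2767 0.0473]]
f2 0.15939924 [[0.5141 0.2637 0.046 ]]
f3 0.08972702 [[0.4881 0.2572 0.1112]]
between 0.1297613 [[0.5325 0.2742 0.0819]]
w1 handle raw 0.2659168 0.29645354
```

View pics/s3c.png

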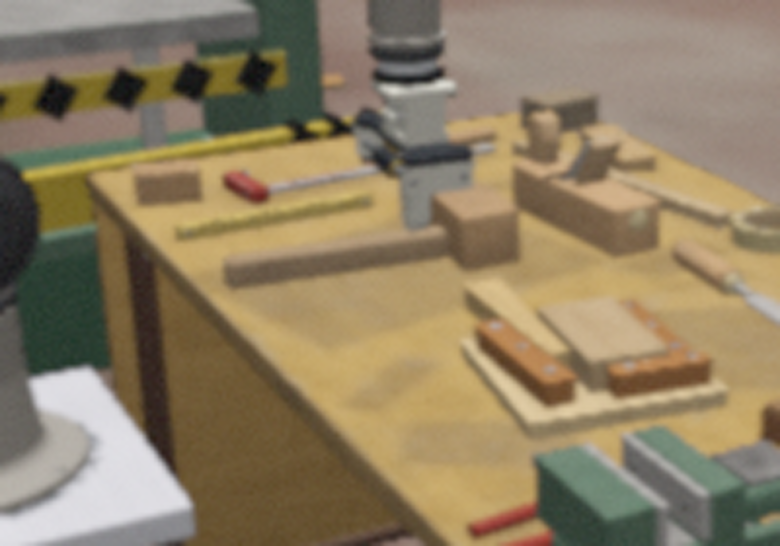

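```bash
python3 - <<'E'
from h import *
z=np.load("/tmp/w1.npz");c=(z["k"],z["d"],z["T"]);d=np.load("/tmp/w1.npy")
for p in [(186,226),(186,240),(180,235),(188,250),(170,240),(150,280),(160,255),(334,226),(335,240),(340,240)]: print(p,depthpts("wrist",[p],d,c).round(4))
d3=np.load("/tmp/w3.npy");c3=K("wrist")
for p in [(262,222),(262,226),(254,224),(248,228),(270,224),(275,228),(285,228),(238,232),(255,270),(262,300)]: print(p,depthpts("wrist",[p],d3,c3).round(4))
print(env.grip_depth)
s=np.load("/tmp/s3.npy");
for u,v in [(415,215),(430,228),(440,222),(400,240),(480,200),(470,250)]:
  p=(int(90+u/3.9),int(120+v/3.9));print("side",p,depthpts("side",[p],s).round(4))
E
```

```text
(186, 226) [[0.5123 0.2288 0.1598]]
(186, 240) [[0.5196 0.2291 0.1649]]
(180, 235) [[0.5118 0.2293 0.1744]]
(188, 250) [[0.528  0.2283 0.1622]]
(170, 240) [[0.5103 0.2267 0.1837]]
(150, 280) [[0.5147 0.2272 0.2146]]
(160, 255) [[0.492  0.2435 0.2356]]
(334, 226) [[0.5191 0.3222 0.1608]]
(335, 240) [[0.5249 0.3208 0.1685]]
(340, 240) [[0.52   0.3208 0.1787]]
(262, 222) [[0.516  0.2769 0.0342]]
(262, 226) [[0.5172 0.2768 0.038 ]]
(254, 224) [[0.5148 0.2719 0.0396]]
(248, 228) [[0.5148 0.2684 0.0452]]
(270, 224) [[0.516  0.282  0.0385]]
(275, 228) [[0.5161 0.2847 0.045 ]]
(285, 228) [[ 5.365e-01  2.940e-01 -5.000e-04]]
(238, 232) [[0.4888 0.2699 0.1092]]
(255, 270) [[0.4982 0.2752 0.119 ]]
(262, 300) [[0.5042 0.277  0.126 ]]
0.0188
side (196, 175) [[0.5195 0.2534 0.0597]]
side (200, 178) [[0.5437 0.2702 0.0377]]
side (202, 176) [[0.5613 0.2892 0.0382]]
side (192, 181) [[0.5054 0.2655 0.0324]]
side (213, 171) [[0.598  0.2558 0.0639]]
side (210, 184) [[0.5633 0.214  0.0246]]
```

The depth image shows the fingertips about 34 mm above the reported TCP: in w1 the tips were at z≈0.160 while the TCP read 0.125. The fingers therefore closed just above the handle and nothing was touched. I'll open and go down 31 mm further, watching the force.

```bash
python3 -m creep '[[0.7,0,0,0,0,0,0],[0.7,0,0,0,0,0,0],[0.7,0,0,0,0,0,0],[0.7,0,0,0,0,0,0],[0.7,0,0,0,0,0,0],[0.7,0,0,0,0,0,0],[0.7,0,0,0,0,0,0],[0.7,0,0,0,0,0,0]]' 60
python3 -m creep '[[0.7,0,0.001,0.01,0,0,0],[0.7,0,0.001,0.02,0,0,0],[0.7,0,0.001,0.024,0,0,0],[0.7,0,0.001,0.024,0,0,0]]'
python3 - <<'E'
from h import *
c=K("wrist");_,d=save("wrist","w4")
v,u=np.mgrid[200:300:2,150:380:2];P=depthpts("wrist",np.c_[u.ravel(),v.ravel()],d,c)
z=np.load("/tmp/w1.npz");c1=(z["k"],z["d"],z["T"]);d1=np.load("/tmp/w1.npy");Q=depthpts("wrist",np.c_[u.ravel(),v.ravel()],d1,c1);Q=Q[Q[:,2]>.08];print("lowest finger w1",np.sort(Q[:,2])[:8])
print(monitor.sense()["position"],monitor.sense()["ft_force"])
m=(P[:,2]<.06)&(P[:,2]>.004)&(abs(P[:,1]-.277)>.018);print(P[m].round(3)[:12])
E
```

```text
time_s: 4.6
position: [0.5263, 0.2752, 0.0035]
ee_rot: [3.142, 0.0, 3.063]
ft_force: [0.4, 0.7, -0.4]
grip_width: 0.0598
grasp_force: 0.0
time_s: 5.0
position: [0.5255, 0.2759, -0.0219]
ee_rot: [-3.141, -0.002, 3.063]
ft_force: [0.2, 0.2, 0.4]
grip_width: 0.0639
grasp_force: 0.0
lowest finger w1 [0.15706947 0.15711186 0.15738422 0.15762233 0.15768188 0.15784014
 0.15796949 0.15799047]
[ 0.52597922  0.27607524 -0.02128605] [0.67944946 0.35163046 0.32452433]
[[0.517 0.311 0.011]
 [0.517 0.312 0.011]
 [0.511 0.238 0.015]
 [0.512 0.239 0.014]
 [0.512 0.24  0.014]
 [0.512 0.241 0.013]
 [0.513 0.242 0.011]
 [0.513 0.243 0.01 ]
 [0.518 0.308 0.011]
 [0.518 0.309 0.011]
 [0.517 0.31  0.013]
 [0.517 0.311 0.014]]
```

```bash
python3 -m creep '[[0.7,0,0,0.004,0,0,0],[0.7,0,0,0.005,0,0,0],[0,0,0,0.005,0,0,0],[0,0,0,0.005,0,0,0],[0,0,0,0.005,0,0,0],[0,0,0,0.005,0,0,0],[0,0,0,0.005,0,0,0],[0,0,0,0.005,0,0,0],[0,0,0,0.005,0,0,0],[0,0,0,0.005,0,0,0],[0,0,0,0.005,0,0,0],[0,0,0,0.005,0,0,0],[0,0,0,0.005,0,0,0]]' 60
```

```text
time_s: 6.35
position: [0.5264, 0.2764, -0.0255]
ee_rot: [3.141, 0.0, 3.063]
ft_force: [-1.0, 1.1, 1.2]
grip_width: 0.0257
grasp_force: 60.0
```

Gripped at 25.7 mm with 60 N. Next I lift 26 mm and carry the mallet to about 25 mm off the butt, square to the wedge.

```bash
python3 -m creep '[[0,0,0,-0.008,0,0,0],[0,0,0,-0.018,0,0,0],[0,0,0,-0.026,0,0,0],[0,0.005,-0.01,-0.026,0,0,0.3],[0,0.014,-0.025,-0.026,0,0,0.8],[0,0.025,-0.045,-0.026,0,0,1.4],[0,0.036,-0.065,-0.026,0,0,2],[0,0.048,-0.085,-0.026,0,0,2.6],[0,0.056,-0.1,-0.026,0,0,3],[0,0.061,-0.109,-0.026,0,0,3.2],[0,0.0625,-0.1117,-0.026,0,0,3.2],[0,0.0625,-0.1117,-0.026,0,0,3.2],[0,0.0625,-0.1117,-0.026,0,0,3.2],[0,0.0625,-0.1117,-0.026,0,0,3.2]]'
python3 - <<'E'
from h import *
s=monitor.sense();print(s["position"],np.degrees(s["ee_rot"]),s["ft_force"],s["torque"])
im,d=save("top","t5");o=im[160:290,130:310,::-1];cv2.imwrite("pics/t5c.png",cv2.resize(o,None,fx=4.4,fy=4.4,interpolation=cv2.INTER_CUBIC))
E
```

```text
time_s: 7.75
position: [0.4558, 0.1703, 0.0004]
ee_rot: [3.141, 0.001, 3.008]
ft_force: [0.0, 1.2, -5.4]
grip_width: 0.0255
grasp_force: 60.0
[4.55750640e-01 1.70326070e-01 4.21974765e-04] [1.79980027e+02 3.26722876e-02 1.72317669e+02] [ 0.03435146  1.16805223 -5.39858065] [0.00656328 0.14767282 0.00066363]
```

View pics/t5c.png

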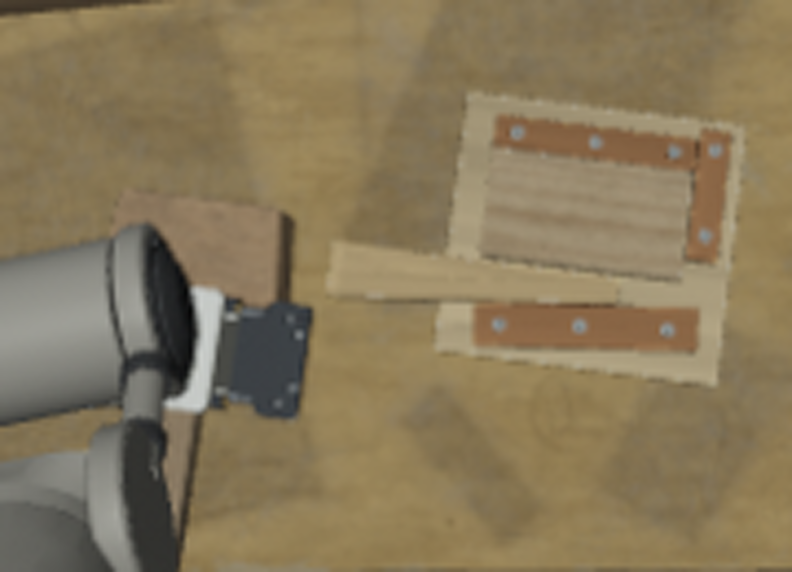

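The mallet face, crop (280–290, 210–303), is square to the butt at (331,268), and the gap is about 25 mm. I'll do the first tap at 0.05 m/s, with a force guard between the typed rows.

```bash
cat > g.py <<'E'
import sys
from cell import monitor
s=monitor.sense();p=s["position"];f=s["ft_force"];F=.134*f[0]+.991*f[1]
print("  s=%.4f F=%.1f t=%.2f z=%.4f"%(.134*p[0]+.991*p[1],F,s["time_s"],p[2]));sys.exit(F>float(sys.argv[1]))
E
c="python3 -m creep"; g="python3 g.py 8"
{ python3 g.py 50; python3 -m creep '[[0,0,-0.005,0.002,0,0,0],[0,0,-0.01,0.004,0,0,0],[0,0,-0.015,0.004,0,0,0]]' && python3 g.py 8 &&
python3 -m creep '[[0,0,-0.005,0,0,0,0]]' && python3 g.py 8 &&
python3 -m creep '[[0,0,-0.005,0,0,0,0]]' && python3 g.py 8 &&
python3 -m creep '[[0,0,-0.005,0,0,0,0]]' && python3 g.py 8 &&
python3 -m creep '[[0,0,-0.005,0,0,0,0]]' && python3 g.py 8 &&
python3 -m creep '[[0,0,-0.005,0,0,0,0]]' && python3 g.py 8; } | grep s=
```

```text
s=0.2298 F=0.7 t=7.80 z=0.0004
  s=0.2137 F=0.0 t=8.10 z=-0.0040False
False
```

```bash
sed -i 's/sys.exit(F>float(sys.argv\[1\]))/sys.exit(int(F>float(sys.argv[1])))/' g.py
{ python3 -m creep '[[0,0,-0.005,0,0,0,0]]' && python3 g.py 8 &&
python3 -m creep '[[0,0,-0.005,0,0,0,0]]' && python3 g.py 8 &&
python3 -m creep '[[0,0,-0.005,0,0,0,0]]' && python3 g.py 8 &&
python3 -m creep '[[0,0,-0.005,0,0,0,0]]' && python3 g.py 8 &&
python3 -m creep '[[0,0,-0.005,0,0,0,0]]' && python3 g.py 8; } | grep s=
```

```text
s=0.2087 F=0.5 t=8.20 z=-0.0037
  s=0.2037 F=0.3 t=8.30 z=-0.0036
  s=0.1988 F=0.7 t=8.40 z=-0.0035
  s=0.1939 F=-0.7 t=8.50 z=-0.0035
  s=0.1889 F=0.7 t=8.60 z=-0.0035
```

```bash
python3 -m creep '[[0,0,0.005,0,0,0,0],[0,0,0.013,0,0,0,0],[0,0,0.02,0,0,0,0],[0,0,0.02,0,0,0,0]]' | grep time
python3 - <<'E'
from h import *
im,d=save("top","t6");o=im[160:290,130:310,::-1];cv2.imwrite("pics/t6c.png",cv2.resize(o,None,fx=4.4,fy=4.4,interpolation=cv2.INTER_CUBIC))
# column profile of pale wedge along its axis (rows near butt)
for t in("top0","t6"):
  i=cv2.imread(f"pics/{t}.png");print(t,i[219:225,200:236].mean(0).mean(1).astype(int).tolist())
E
```

```text
time_s: 9.0
top0 [122, 122, 122, 122, 133, 144, 145, 142, 141, 141, 141, 141, 140, 141, 141, 140, 140, 141, 141, 141, 141, 141, 142, 143, 142, 142, 142, 142, 141, 141, 140, 140, 140, 139, 139, 139]
t6 [64, 55, 74, 111, 123, 122, 121, 121, 120, 120, 141, 149, 147, 144, 142, 141, 141, 141, 142, 142, 142, 142, 141, 142, 143, 143, 142, 143, 144, 144, 143, 143, 143, 142, 142, 141]
```

View pics/t6c.png

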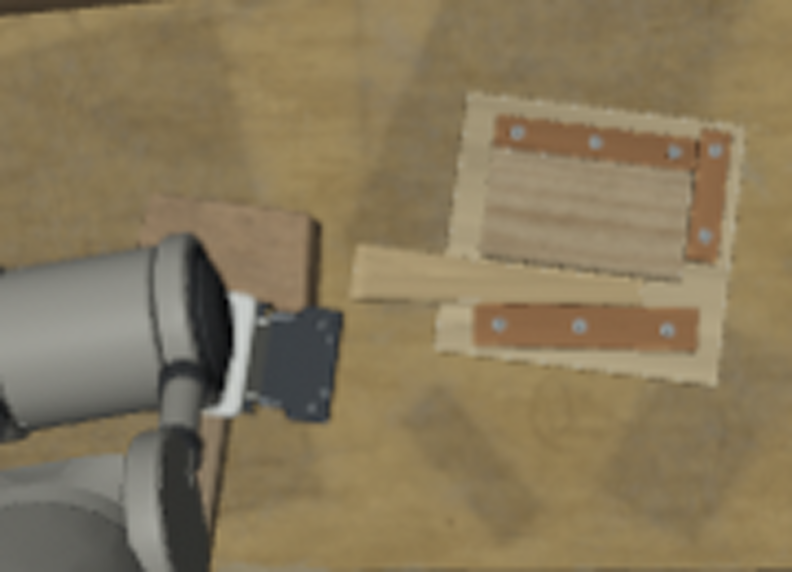

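The wedge advanced about 16 mm (butt from column 204.5 to 210.3) and the mallet is drawn back clear. Second tap:

```bash

{ python3 -m creep '[[0,0,-0.005,0,0,0,0],[0,0,-0.01,0,0,0,0],[0,0,-0.015,0,0,0,0],[0,0,-0.019,0,0,0,0]]' && python3 g.py 4 &&
python3 -m creep '[[0,0,-0.003,0,0,0,0]]' && python3 g.py 4 &&
python3 -m creep '[[0,0,-0.003,0,0,0,0]]' && python3 g.py 4 &&
python3 -m creep '[[0,0,-0.003,0,0,0,0]]' && python3 g.py 4 &&
python3 -m creep '[[0,0,-0.003,0,0,0,0]]' && python3 g.py 4 &&
python3 -m creep '[[0,0,-0.003,0,0,0,0]]' && python3 g.py 4 &&
python3 -m creep '[[0,0,-0.003,0,0,0,0]]' && python3 g.py 4; } | grep s=
```

```text
s=0.1895 F=-0.6 t=9.45 z=-0.0036
  s=0.1867 F=2.0 t=9.55 z=-0.0035
  s=0.1840 F=0.9 t=9.65 z=-0.0035
  s=0.1811 F=1.4 t=9.75 z=-0.0035
  s=0.1781 F=1.3 t=9.85 z=-0.0035
  s=0.1752 F=1.8 t=9.95 z=-0.0035
  s=0.1723 F=2.9 t=10.05 z=-0.0034
```

```bash

{ python3 -m creep '[[0,0,0.005,0,0,0,0],[0,0,0.013,0,0,0,0],[0,0,0.02,0,0,0,0],[0,0,0.02,0,0,0,0],[0,0,0.015,0,0,0,0],[0,0,0.01,0,0,0,0],[0,0,0.005,0,0,0,0],[0,0,0.001,0,0,0,0]]' && python3 g.py 5 &&
python3 -m creep '[[0,0,-0.003,0,0,0,0]]' && python3 g.py 5 &&
python3 -m creep '[[0,0,-0.002,0,0,0,0]]' && python3 g.py 5 &&
python3 -m creep '[[0,0,-0.002,0,0,0,0]]' && python3 g.py 5 &&
python3 -m creep '[[0,0,-0.002,0,0,0,0]]' && python3 g.py 5 &&
python3 -m creep '[[0,0,-0.002,0,0,0,0]]' && python3 g.py 5 &&
python3 -m creep '[[0,0,-0.002,0,0,0,0]]' && python3 g.py 5 &&
python3 -m creep '[[0,0,-0.002,0,0,0,0]]' && python3 g.py 5 &&
python3 -m creep '[[0,0,-0.002,0,0,0,0]]' && python3 g.py 5; } | grep s=
```

```text
s=0.1725 F=0.6 t=10.85 z=-0.0036
  s=0.1697 F=1.6 t=10.95 z=-0.0035
  s=0.1680 F=2.3 t=11.05 z=-0.0035
  s=0.1663 F=2.6 t=11.15 z=-0.0034
  s=0.1644 F=4.0 t=11.25 z=-0.0034
  s=0.1624 F=2.6 t=11.35 z=-0.0034
  s=0.1604 F=3.5 t=11.45 z=-0.0034
  s=0.1585 F=7.2 t=11.55 z=-0.0034
```

```bash

{ python3 -m creep '[[0,0,0.005,0,0,0,0],[0,0,0.013,0,0,0,0],[0,0,0.02,0,0,0,0],[0,0,0.02,0,0,0,0],[0,0,0.015,0,0,0,0],[0,0,0.01,0,0,0,0],[0,0,0.005,0,0,0,0],[0,0,0.001,0,0,0,0]]' && python3 g.py 5 &&
python3 -m creep '[[0,0,-0.002,0,0,0,0]]' && python3 g.py 9 &&
python3 -m creep '[[0,0,-0.002,0,0,0,0]]' && python3 g.py 9 &&
python3 -m creep '[[0,0,-0.002,0,0,0,0]]' && python3 g.py 9 &&
python3 -m creep '[[0,0,-0.002,0,0,0,0]]' && python3 g.py 9 &&
python3 -m creep '[[0,0,-0.002,0,0,0,0]]' && python3 g.py 9; } | grep s=
```

```text
s=0.1585 F=3.2 t=12.35 z=-0.0036
  s=0.1568 F=2.6 t=12.45 z=-0.0035
  s=0.1552 F=2.3 t=12.55 z=-0.0035
  s=0.1534 F=4.6 t=12.65 z=-0.0035
  s=0.1518 F=13.8 t=12.75 z=-0.0034
```

```bash

{ python3 -m creep '[[0,0,0.005,0,0,0,0],[0,0,0.013,0,0,0,0],[0,0,0.02,0,0,0,0],[0,0,0.02,0,0,0,0],[0,0,0.015,0,0,0,0],[0,0,0.01,0,0,0,0],[0,0,0.005,0,0,0,0],[0,0,0.002,0,0,0,0]]' && python3 g.py 5 &&
python3 -m creep '[[0,0,-0.001,0,0,0,0]]' && python3 g.py 12 &&
python3 -m creep '[[0,0,-0.001,0,0,0,0]]' && python3 g.py 12 &&
python3 -m creep '[[0,0,-0.001,0,0,0,0]]' && python3 g.py 12 &&
python3 -m creep '[[0,0,-0.001,0,0,0,0]]' && python3 g.py 12 &&
python3 -m creep '[[0,0,-0.001,0,0,0,0]]' && python3 g.py 12; } | grep s=
```

```text
s=0.1525 F=1.3 t=13.55 z=-0.0036
  s=0.1521 F=6.9 t=13.65 z=-0.0036
  s=0.1519 F=11.9 t=13.75 z=-0.0036
  s=0.1517 F=15.8 t=13.85 z=-0.0035
```

It has stopped: F rises to 15.8 N with no advance, and contact is at the same place, s≈0.152. I'll draw back and carry the mallet to a clear spot left of the jig, far enough in for the handle to lie fully on the bench.

```bash
python3 -m creep '[[0,0,0.006,0,0,0,0],[0,0,0.018,0,0,0,0],[0,0,0.035,0,0,0,0],[0,-0.01,0.055,0,0,0,0],[0,-0.025,0.075,0,0,0,0],[0,-0.04,0.095,0,0,0,0],[0,-0.055,0.11,0,0,0,0],[0,-0.065,0.122,0,0,0,0],[0,-0.065,0.122,0,0,0,0],[0,-0.065,0.122,0.007,0,0,0],[0,-0.065,0.122,0.014,0,0,0],[0,-0.065,0.122,0.018,0,0,0],[0,-0.065,0.122,0.018,0,0,0],[0,-0.065,0.122,0.018,0,0,0]]'
python3 - <<'E'
from h import *
im,d=save("top","t7")
i=cv2.imread("pics/t7.png");print(i[221:227,210:246].mean(0).mean(1).astype(int).tolist())
E
```

```text
time_s: 15.25
position: [0.5253, 0.2034, -0.0217]
ee_rot: [-3.141, -0.0, 3.007]
ft_force: [-0.4, 0.4, -4.7]
grip_width: 0.0256
grasp_force: 60.0
[119, 119, 118, 116, 111, 110, 112, 115, 116, 117, 118, 123, 145, 152, 147, 143, 142, 142, 142, 142, 142, 142, 142, 141, 141, 143, 143, 143, 143, 144, 144, 144, 144, 144, 144, 144]
```

```bash
python3 -m creep '[[0,0,0,0.001,0,0,0],[0,0,0,0.002,0,0,0],[0,0,0,0.003,0,0,0],[0,0,0,0.003,0,0,0]]'; python3 -m creep '[[0,0,0,0.0005,0,0,0],[0,0,0,0.001,0,0,0],[0,0,0,0.001,0,0,0]]'
```

```text
time_s: 15.7
position: [0.5254, 0.2037, -0.0247]
ee_rot: [3.142, -0.0, 3.007]
ft_force: [-0.1, -0.6, -5.1]
grip_width: 0.0255
grasp_force: 60.0
time_s: 16.0
position: [0.5255, 0.2037, -0.0254]
ee_rot: [3.141, 0.0, 3.007]
ft_force: [-0.6, 0.5, -4.5]
grip_width: 0.0254
grasp_force: 60.0
```

```bash
python3 -m creep '[[0,0,0,0.0005,0,0,0],[0,0,0,0.001,0,0,0],[0,0,0,0.001,0,0,0]]'; python3 -m creep '[[0.1,0,0,0,0,0,0],[0.3,0,0,0,0,0,0],[0.5,0,0,0,0,0,0],[0.7,0,0,0,0,0,0],[0.7,0,0,0,0,0,0],[0.7,0,0,0,0,0,0],[0.7,0,0,0,0,0,0],[0.7,0,0,0,0,0,0],[0.7,0,0,0,0,0,0]]'
```

```text
time_s: 16.3
position: [0.5255, 0.2037, -0.0255]
ee_rot: [3.141, 0.0, 3.007]
ft_force: [-4.7, -1.7, 5.8]
grip_width: 0.0257
grasp_force: 60.0
time_s: 17.2
position: [0.5255, 0.2037, -0.0266]
ee_rot: [3.141, 0.0, 3.007]
ft_force: [-0.0, 0.2, 0.1]
grip_width: 0.0639
grasp_force: 0.0
```

The mallet is down and released. I'll raise the arm straight up, then swing back out of the way and check.

```bash
python3 -m creep '[[0.7,0,0,-0.02,0,0,0],[0.7,0,0,-0.06,0,0,0],[0.7,0,0,-0.1,0,0,0],[0.7,0,0,-0.15,0,0,0],[0.7,0,0,-0.2,0,0,0],[0.7,0.04,0,-0.23,0,0,0],[0.7,0.08,0.05,-0.23,0,0,0],[0.7,0.12,0.1,-0.23,0,0,0],[0.7,0.15,0.15,-0.23,0,0,0],[0.7,0.18,0.2,-0.23,0,0,0],[0.7,0.2,0.25,-0.23,0,0,0],[0.7,0.2,0.28,-0.23,0,0,0],[0.7,0.2,0.28,-0.23,0,0,0],[0.7,0.2,0.28,-0.23,0,0,0]]'
python3 - <<'E'
from h import *
im,d=save("top","t8");o=im[130:300,100:350,::-1];cv2.imwrite("pics/t8c.png",cv2.resize(o,None,fx=3.2,fy=3.2,interpolation=cv2.INTER_CUBIC))
E
```

```text
time_s: 18.6
position: [0.3632, 0.5109, 0.2025]
ee_rot: [3.141, -0.001, 3.011]
ft_force: [-0.8, -1.5, -0.1]
grip_width: 0.0641
grasp_force: 0.0
```

View pics/t8c.png

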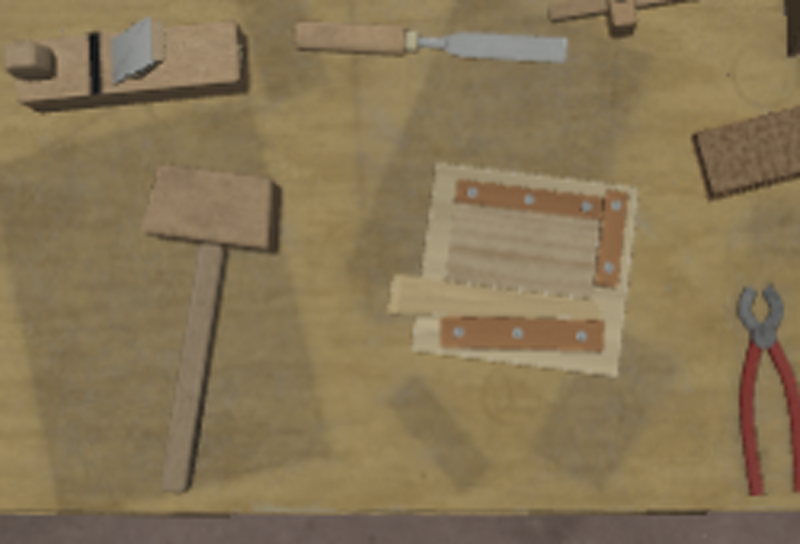

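The wedge is seated against block and cleat, with its butt at crop (392,293). The block is against the fence, the mallet lies flat beside the jig at (210,210) to (178,490), and the other tools are unmoved.

```bash
python3 -c "
from cell import env
print(env.finish_job())"
```

```text
the job is handed in; nothing more can be done
None
```

I drove the wedge in with five gentle taps until it stopped advancing (about 16 N at the last one), laid the mallet flat on the bench to the left of the jig without touching the other tools, and handed the job in at about 19 s; no verdict came back.

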